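# Open the chip box's latched gate

### The arm

A 6-joint arm with a two-finger parallel gripper is mounted at the origin on the work surface. World frame = base frame: x ahead of the robot, y to its left, z up, the work surface at z = 0. Lengths are in m, angles in rad, forces in N, time in s.
With the tool pointing down it reaches from about 0.25 to 0.775 m from the base axis. Payload 4 kg.
Tool frame: the origin (TCP) lies at the very end of the fingers, on their centre line; the grasp point (between the pads) lies 19 mm behind it (robot.hold_point_z is the distance from the TCP to the grasp point, in m); z points along the fingers, y is the line along which they close (so a half turn about z gives the same grasp; the last joint's range is limited). The gripper opens to 94 mm and grips with 3 to 60 N. Pads are 16 mm wide; open, the fingers measure 119 mm over their backs; the gripper's body (75 mm by 177 mm) begins 78 mm behind the grasp point.
Start: joints at [-1.425, 0.087, 1.371, -0, 1.684, -0.103], TCP at [0.135, -0.533, 0.178] pointing down, gripper open.
Joint ranges: [-3.1, 3.1], [-0.76, 2.03], [0.27, 2.55], [-1.08, 4.22], [0.17, 2.65], [-2.57, 2.57]. Speed limits (rad/s): [2.79, 2.79, 3.14, 3.14, 3.14, 3.14].

### API

Orientations are given as [roll, pitch, yaw] about the fixed x, y, z axes, in that order (R = Rz(yaw) Ry(pitch) Rx(roll)).
In Python, from bench import robot gives the robot as it stands.
- The arm moves only by the tool carry_out, never from a script. Its argument "steps" is a list of rows, each a list of 3 entries, a list of its own where there are three numbers: the shift along the tool's x, y, z in m, then the turn about the tool's z in units of 10 degrees (1.0 is 10 degrees), then the closure, from -1 (fully open) to 1 (shut). In form: [[[tx, ty, tz], roll, jaw], ...]. A call has 1 to 10 rows; each row is the pose to reach, as a shift and turn from the pose commanded when the call began, along the tool's axes at that moment; what a row does not reach only later rows make up. A row lasts 1/8 s, in which the tool goes at most 62.5 mm and 10.7 degrees, less where a joint would pass 70% of its speed; a pose out of reach is approached as far as the arm can. A call with a gripper value outside its range is refused whole. The fingers move at their own pace and stop on an object; the grip force is fixed at half the most. Time passes only in rows, so rows that repeat a pose let the fingers close. It gives the time, the measured TCP pose, the force, the opening and the grip force at its end, in the units of the state.
- robot.get_obs(): the state, without advancing time (a new reading comes with each control period).
- robot.snapshot(name): name is "scene" or "top"; returns a dict with "image" (384x512x3 uint8, red, green, blue), "z_map" (384x512 float32, m along the optical axis (not along the pixel's ray), 0 where there is no reading), "mtx" (3x3 intrinsics, pixels), "R" (3x3) and "t" (3): a world point X has camera coordinates R X + t. Camera axes: x right, y down, z forward; pixel columns grow to the right and rows downward; lengths in m; the calibration is good to about 2 mm. A picture is of the moment at which its call begins.
- robot.close_job(): hands the job in; it is judged then, once.
The state is a dict: "time": time; "joint_positions": joint angles; "qvel": joint speeds; "joint_torque": joint torques, N m; "tool_pos": TCP position; "ee_rot": TCP orientation; "wrist_force": force on the tool from outside, world axes, zero at the start; "wrist_torque": the same for the moment, N m; "width": finger opening in m; "finger_force": force on a finger pad.
Only numpy, scipy, OpenCV 4.12 (cv2) and the standard library are available. Lean on these libraries where they do the work, as an engineer would, in place of code of your own. Each camera call takes 0.05 s, during which the arm holds its last target. There are 200 camera calls.

### The job

Open the planer's chip box for emptying: ease the gate in against the catch's rubber buffer just far enough to free the latch bar from under its hook, lift the bar out by its knob, and swing the gate wide open, to about a right angle. Feel for it and stay gentle: never put more than about 20 N on the catch, do not fling the gate, and leave the things around the box where they stand. Finish with the gate standing still and the bar hanging down, let go.

Things in the scene. Friction and masses are not known exactly. Their poses are not given: they have to be found in the camera images.
- chip_box: the plywood chip box, fixed to the bench: 320 mm wide, 220 mm deep, 270 mm high, green frame round the gate, round aluminium port on top at the rear. Origin: bench level, middle of the front face. -x points out of the front (the way the gate opens), +y along the front to the hinge side, z up
- catch_plate: steel plate, 34 x 70 mm, on the front frame beyond the free edge, origin on the frame's face, axes as chip_box. Carries the dark hooked catch, 18 mm wide, open on top: the bar's end lies in its throat; its lip has a 6 mm thick tooth, 11 to 17 mm above the resting bar's centre line, that reaches 12 mm in over the bar and stops a straight lift; lip and tooth stand 12 to 39 mm off the frame
- throat (a point): back of the catch's throat, on the frame's face, 246 mm from the hinge line, 218 mm up; axes as chip_box. In front of it a rubber buffer (4 N per mm) faces the bar: the bar meets it 1.5 mm before it is clear of the tooth, so 6 N there just frees it and 9 to 15 N is a good push. Hook and buffer are set together up to 4 mm in or out, NOT measured: the bar's end must go in some 1 to 12 mm, by feel
- gate (a joint): angle of the gate (rad), vertical hinge; about 0 shut (loose by a few mm in the catch), grows as it opens to 1.8, can be pushed in to -0.07. Plywood with a clear window, 213 mm wide, 12 mm thick, 24 to 254 mm above the bench, 0.55 kg; a stiff hinge (0.1 N m) holds it where it is left. It opens clockwise seen from above. By leverage 10 N on the buffer take about 15 N at the knob
- latch_bar (a joint): lift angle of the gravity latch bar (rad): about 0 lying level in the catch, grows as it is lifted, stops at 0.42 in its staple; falls to -0.05 when let go with the gate open. The bar's bottom is above the tooth from 0.14 on. Flat steel bar, 204 x 14 x 6 mm, about 0.16 kg, in front of the gate, its pivot 65 mm from the hinge line and 218 mm up, its end in the catch 181 mm past the pivot
- knob (a point): middle of the knob's grip: a dark wooden barrel, 20 mm thick, 36 mm long, standing straight out of the bar towards the front; 54 mm out from the gate's face, 170 mm from the hinge line, 105 mm from the bar's pivot. The barrel starts 36 mm and ends 72 mm out from the gate's face. x points along the barrel into the gate, y from the bar's end to its pivot. Round: it may turn in the fingers
- gate_hinge (a point): point on the gate's vertical hinge line, in the plane of the gate's front face, 218 mm up (the height of the bar's pivot). Its axes turn with the gate: -y runs from the hinge along the gate to its free edge, -x out of its front face, z up
- gate_edge (a point): top corner of the gate's free edge, middle of its thickness, 215 mm from the hinge line, 254 mm up; axes as gate_hinge
- smoothing_plane: wooden hand plane lying on the bench in front of the gate, outside its swing, 200 x 56 mm, 96 mm high; origin under its middle, x along it. Leave alone
- glue_bottle: white glue bottle with orange cap beside the catch end of the box, 56 mm wide, 130 mm high; origin under its middle. Leave alone
- wax_tin: round brass-coloured tin, 72 mm wide, 32 mm high, near the glue bottle; origin under its middle. Leave alone

How it is judged:
On the way:
1. with the gate still closed, the latch bar is lifted out of the hooked catch (value of joint latch_bar above 0.12 rad and value of joint gate below 0.08 rad), for 0.05 s.
At the end, for the whole second after the job is handed in: The gate stands open by more than 1.3 rad (75 degrees) and still (under 0.05 rad/s), the latch bar hangs down (below 0.03 rad), nothing is held (value of joint gate above 1.3 rad and value of joint latch_bar below 0.03 rad and velocity of joint gate between -0.05 and 0.05 rad/s); the robot touches nothing.
It fails at once if the catch (hook or rubber buffer) is loaded with more than 20 N by the bar or the robot (contact force between catch_plate and anything else above 20 N).
It fails at once if the gate is flung, turning faster than 2 rad/s (velocity of joint gate above 2 rad/s).
It fails at once if the plane, the glue bottle or the wax tin is shifted by more than 15 mm (distance of any of smoothing_plane, glue_bottle, wax_tin from where it was at the start of the episode above 0.015 m).
It also fails if it takes over 67 s, if anything falls off the work surface, if the arm or the gripper's body presses on something with over 40 N, if the wrist force passes 120 N, or if a joint passes its speed limit or range.

## Working session

There is one attempt and no reset: what is moved stays moved. The work goes in short steps, Python scripts to look and compute and a tool call to move; the robot and the scene stay as the last step left them, time stands still between calls to the robot, and variables do not carry over. Pictures are saved under pics/ and viewed, at most 10 in all, crops included, and the job is handed in when it is done.

Besides the shell and the picture viewer there is one more tool, called after "Emit:" in YAML: its name, and indented under it one key for each argument. carry_out: Moves the arm, as the interface text tells. Its arguments: {"type":"object","properties":{"steps":{"type":"array","items":{"type":"array"}}},"required":["steps"]}

```bash
mkdir -p pics; ls; cat > h.py <<'E'
from bench import robot
import numpy as np, cv2
def pts(s):
    z=s["z_map"]; v,u=np.mgrid[:z.shape[0],:z.shape[1]]
    K=s["mtx"]; c=np.stack([(u-K[0,2])*z/K[0,0],(v-K[1,2])*z/K[1,1],z],-1)
    return (c-s["t"])@s["R"]   # R^T (c-t)
E
python3 - <<'E'
from h import *
for n in("scene","top"):
    s=robot.snapshot(n); cv2.imwrite(f"pics/{n}0.png",s["image"][:,:,::-1]); np.savez(f"{n}0.npz",**s)
    print(n,-s["R"].T@s["t"],s["R"][2])
print(robot.get_obs())
E
```

```text
pics
scene [1.0703305  0.17781204 0.7966556 ] [-0.57895171 -0.25269065 -0.77521761]
top [ 0.55241896 -0.01495737  1.14057029] [ 0.08374495  0.0028312  -0.9964832 ]
{'time': 0.1, 'joint_positions': array([-1.42510847e+00,  8.79287312e-02,  1.37209282e+00,  2.20800089e-08,
        1.68358658e+00, -1.03107402e-01]), 'qvel': array([-0.00149735,  0.00090388, -0.00316887,  0.00072177,  0.000429  ,
       -0.00148269]), 'joint_torque': array([ 1.72199958e-03, -3.41253519e+01, -3.03300977e+01,  7.19902525e-02,
        3.04281665e-02, -1.03094196e-04]), 'tool_pos': array([ 0.13534261, -0.53252881,  0.17670046]), 'ee_rot': array([-3.13958789e+00, -2.07463670e-04,  2.48795057e-01]), 'wrist_force': array([ 0.11878743,  0.28230028, -0.19597422]), 'wrist_torque': array([ 0.03301021, -0.02485777,  0.03104078]), 'finger_force': 0.0, 'width': 0.09417956609563002}
```

View pics/scene0.png

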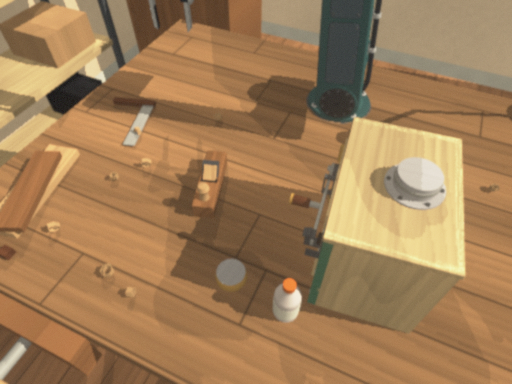

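View pics/top0.png

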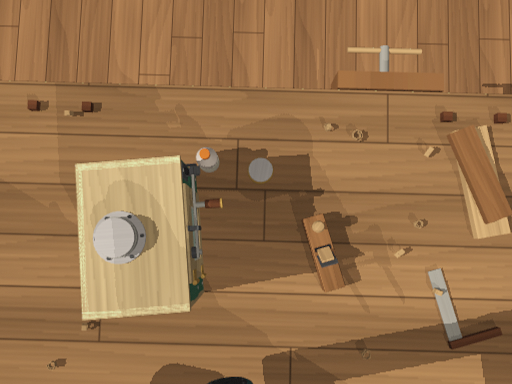

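The scene view shows the box at about (390,220), its knob at (300,200), the glue bottle at (287,300), the tin at (231,275) and the plane at (208,183). In the top view the front face runs x≈185-200, the knob is near (212,203) and the catch is near (190,170). The hinge is at the lower end, about (197,290).

```bash
python3 - <<'E'
from h import *
for n in("scene","top"):
    s=dict(np.load(f"{n}0.npz")); P=pts(s); I=s["image"]
    z=P[...,2]
    m=((abs(z-.27)<.006)&(P[...,1]>0.03)&(s["z_map"]>0)).astype(np.uint8)
    c=max(cv2.findContours(m,0,1)[0],key=cv2.contourArea)[:,0]
    q=P[c[:,1],c[:,0],:2]
    r=cv2.minAreaRect(q.astype(np.float32)*1000)
    print(n,"top rect mm",r,cv2.boxPoints(r).round(0).tolist())
    # knob: brown-dark pixels near z .2-.235
    h=cv2.cvtColor(I,cv2.COLOR_RGB2HSV)
    a=(slice(185,215),slice(280,330)) if n=="scene" else (slice(190,215),slice(190,230))
    for v in range(a[0].start,a[0].stop,2):
        print(v,' '.join(f"{int(x*1000)}" if zz>0 else "-" for x,zz in zip(z[v,a[1]][::2],s["z_map"][v,a[1]][::2])))
    k=np.zeros(z.shape,bool);k[a]=True
    k&=(z>.195)&(z<.24)&(h[...,0]<15)&(h[...,1]>90)
    print(k.sum(),P[k].min(0),P[k].max(0),np.median(P[k],0))
    I2=I[150:310,160:240] if n=="top" else I[140:300,260:360]
    cv2.imwrite(f"pics/{n}_c.png",cv2.resize(I2[:,:,::-1],None,fx=3.6,fy=3.6,interpolation=2))
a,b=[cv2.imread(f"pics/{n}_c.png") for n in("scene","top")]
cv2.imwrite("pics/crop0.png",np.hstack([a,b]))
E
```

```text
scene top rect mm ((545.2806396484375, 234.22532653808594), (330.6758728027344, 223.88937377929688), 6.318292140960693) [[369.0, 327.0], [393.0, 105.0], [722.0, 141.0], [697.0, 364.0]]
185 0 0 0 0 0 0 1 0 0 0 0 0 0 -1 0 0 -1 0 2 -1 -1 222 1 224 225
187 0 0 -1 1 0 0 1 0 0 -1 0 0 0 0 0 0 2 -1 -2 0 0 216 0 224 -1
189 0 0 0 1 0 0 0 2 0 0 1 -1 1 0 0 -1 0 1 -3 -2 1 211 223 225 208
191 1 0 0 -1 0 -2 0 1 0 -3 0 0 -2 -1 -2 -2 0 0 1 0 0 205 224 224 207
193 -2 -2 0 -1 0 0 229 0 0 -1 -2 0 0 -1 0 0 0 -1 -1 0 -1 -1 224 202 202
195 -2 1 -4 -1 -2 -3 227 225 228 227 0 2 -1 1 0 0 1 0 -2 -1 0 1 224 -2 52
197 0 -1 0 0 0 228 226 226 227 227 227 228 226 227 0 0 0 1 -1 1 1 222 222 -1 46
199 -1 1 0 0 -1 223 225 225 224 224 227 227 228 226 228 225 1 -1 3 2 0 225 224 0 39
201 0 -1 0 0 0 222 221 223 223 225 224 225 227 227 227 222 223 222 0 -1 1 224 -1 -1 0
203 -1 -2 0 1 0 216 214 216 217 221 222 223 223 223 224 221 223 223 225 222 225 224 -1 -2 0
205 0 -1 0 0 2 0 -1 0 -1 213 215 218 217 220 221 218 220 219 220 222 223 224 2 0 253
207 0 0 1 0 0 0 -1 0 0 0 0 0 -2 212 1 0 -1 215 216 218 224 223 0 0 253
209 -1 0 
[... 694 characters left out ...]
 -1
198 190 153 226 76 33 -3 2 2 1 -2 4 2 0 221 224 228 4 2 0 -1
200 193 155 227 79 43 -3 1 0 226 227 226 226 228 226 227 230 212 1 0 1
202 194 157 225 223 219 225 224 222 224 229 229 229 227 228 226 230 215 -2 2 0
204 198 159 225 224 223 225 224 226 227 229 227 228 229 229 225 230 221 -1 -3 0
206 199 135 226 219 221 221 219 1 223 225 225 224 224 223 222 221 224 -1 1 3
208 201 136 224 217 49 3 1 0 0 -1 2 0 0 0 0 2 -1 4 0 0
210 201 141 230 222 54 4 1 0 2 0 0 4 2 6 6 3 2 1 -2 2
212 203 140 226 224 56 -2 2 -1 0 0 2 3 5 -2 3 2 1 0 0 2
214 209 144 225 226 60 0 -2 1 0 0 3 3 3 0 0 0 -1 0 1 1
131 [0.61549774 0.05679381 0.21862825] [0.63645429 0.09514821 0.23191894] [0.62470891 0.07274665 0.22704116]
```

View pics/crop0.png

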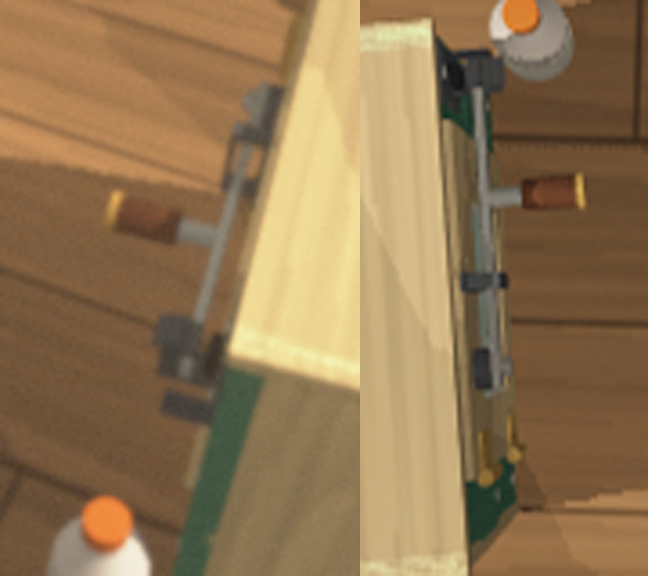

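The crops show the brown barrel with its gold end, the bar running from the catch (490,70 in the right crop) to the pivot (485,370), and brass hinges below that. The box top measures 329 x 224 mm, close to 320 x 220, with yaw about 6.2° off square. The knob top at z = 0.228 matches 218 + 10 mm. I'll set out now.

Emit:
carry_out:
  steps:
    - [[0.0,0.0,-0.06],0,0]
    - [[0.05,-0.037,-0.1],-0.9,0]
    - [[0.1,-0.075,-0.123],-1.8,0]
    - [[0.15,-0.112,-0.123],-2.7,0]
    - [[0.2,-0.15,-0.123],-3.6,0]
    - [[0.25,-0.187,-0.123],-4.5,0]
    - [[0.3,-0.225,-0.123],-5.4,0]
    - [[0.35,-0.262,-0.123],-6.3,0]
    - [[0.4,-0.3,-0.123],-7.2,0]
    - [[0.45,-0.337,-0.123],-8.1,0]

```text
time: 1.35
tool_pos: [0.4803, -0.1049, 0.3004]
ee_rot: [-3.141, 0.0, 1.668]
wrist_force: [0.3, -1.3, -0.9]
width: 0.0468
finger_force: 0.0
```

```bash
python3 - <<'E'
from h import *
Q=[]
for n in("scene","top"):
    s=dict(np.load(f"{n}0.npz")); P=pts(s); h=cv2.cvtColor(s["image"],cv2.COLOR_RGB2HSV)
    k=(P[...,2]>.2)&(P[...,2]<.24)&(P[...,0]>.59)&(P[...,0]<.66)&(P[...,1]>.05)&(P[...,1]<.097)&(h[...,1]>80)&(s["z_map"]>0)
    q=P[k]; 
    for a in np.arange(.05,.1,.01):
        w=q[(q[:,1]>=a)&(q[:,1]<a+.01)]
        if len(w): print(n,round(a+.005,3),len(w),w.min(0).round(4),w.max(0).round(4))
    # per-row midpoints in the top view by ray onto z=.228 silhouettes
    K=s["mtx"]; v,u=np.nonzero(k); r=np.stack([(u-K[0,2])/K[0,0],(v-K[1,2])/K[1,1],np.ones(len(u))],-1)@s["R"]
    C=-s["R"].T@s["t"]; X=C+r*((.218-C[2])/r[:,2])[:,None]
    l=cv2.fitLine(X[:,:2].astype(np.float32),cv2.DIST_L2,0,.01,.01).ravel()
    print(n,"axis at z=.218: mean",l[2:],"dir",l[:2],"y range",X[:,1].min(),X[:,1].max())
o=robot.get_obs();print(o["tool_pos"],o["ee_rot"],o["width"],o["wrist_force"],o["time"])
E
```

```text
scene 0.055 48 [0.6188 0.0511 0.2142] [0.6378 0.0593 0.2302]
scene 0.065 52 [0.6173 0.06   0.2125] [0.6349 0.07   0.2299]
scene 0.075 54 [0.6169 0.07   0.2132] [0.6343 0.08   0.2296]
scene 0.085 54 [0.6144 0.0804 0.2125] [0.6325 0.0899 0.2286]
scene 0.095 1 [0.6178 0.0912 0.2231] [0.6178 0.0912 0.2231]
scene axis at z=.218: mean [0.62352324 0.06955214] dir [ 0.10367407 -0.9946113 ] y range 0.04847597919015145 0.09043402900651656
top 0.055 47 [0.6166 0.0502 0.2127] [0.6388 0.0597 0.2328]
top 0.065 36 [0.6182 0.061  0.2214] [0.6365 0.07   0.2319]
top 0.075 43 [0.6158 0.07   0.2186] [0.6336 0.0797 0.2316]
top 0.085 35 [0.6155 0.0807 0.2204] [0.6335 0.0887 0.2318]
top 0.095 3 [0.6285 0.091  0.2199] [0.6291 0.0951 0.2258]
top axis at z=.218: mean [0.6263779 0.0700793] dir [ 0.08395929 -0.9964692 ] y range 0.05059207120148086 0.09573169393365796
[ 0.48034255 -0.1049145   0.30040816] [-3.14126083e+00  2.33426597e-04  1.66772625e+00] 0.046824776097369174 [ 0.30136733 -1.31577724 -0.91134382] 1.35
```

Two views put the barrel's middle at about (0.626, 0.071, 0.218), with its axis parallel to the box normal. Next is the hover above it.

Emit:
carry_out:
  steps:
    - [[0.04,0.04,0.0],0,0]
    - [[0.08,0.08,0.0],0,0]
    - [[0.12,0.12,0.0],-0.06,0]
    - [[0.161,0.162,0.02],-0.06,0]
    - [[0.161,0.162,0.03],-0.06,0]
    - [[0.161,0.162,0.03],-0.06,0]

```text
time: 2.1
tool_pos: [0.6253, 0.0682, 0.2687]
ee_rot: [-3.137, 0.0, 1.673]
wrist_force: [0.3, -0.5, 0.3]
width: 0.047
finger_force: 0.0
```

```bash
python3 - <<'E'
from h import *
a=[]
for n,c in(("scene",(140,300,250,350)),("top",(140,300,160,260))):
    s=robot.snapshot(n); I=s["image"][c[0]:c[1],c[2]:c[3],::-1]; a.append(cv2.resize(I,None,fx=3.6,fy=3.6,interpolation=2))
cv2.imwrite("pics/hover.png",np.hstack(a)); o=robot.get_obs(); print(o["tool_pos"],o["ee_rot"],o["wrist_force"],o["width"])
E
```

```text
[0.62568521 0.06732522 0.2718078 ] [3.14052871e+00 4.92466014e-04 1.67165089e+00] [ 0.74585267 -0.42588768  0.78021749] 0.047107359732510075
```

View pics/hover.png

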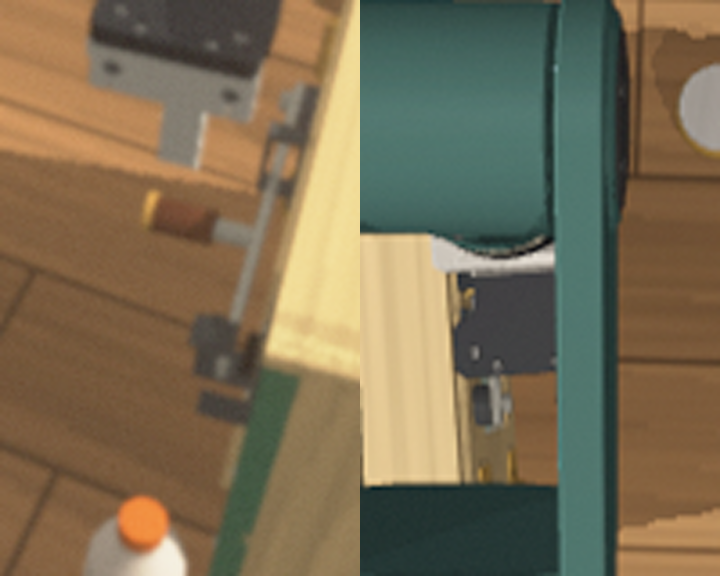

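The near finger sits right over the barrel (185,140 in the left crop, above the barrel at 180,215), and the body is clear of the box. I'll descend and close.

Emit:
carry_out:
  steps:
    - [[0.002,0.0,0.03],-0.05,0]
    - [[0.002,0.0,0.055],-0.05,0]
    - [[0.002,0.0,0.071],-0.05,0]
    - [[0.002,0.0,0.071],-0.05,0]
    - [[0.002,0.0,0.071],-0.05,0.3]

```text
time: 2.82
tool_pos: [0.6265, 0.07, 0.2016]
ee_rot: [3.139, 0.0, 1.681]
wrist_force: [0.7, 0.3, 0.1]
width: 0.0403
finger_force: 0.0
```

```bash
cat > o.py <<'E'
from h import *
o=robot.get_obs()
for k in("time","tool_pos","ee_rot","wrist_force","wrist_torque","width","finger_force"): print(k,np.round(o[k],4))
E
python3 o.py
```

```text
time 2.825
tool_pos [0.6265 0.07   0.2016]
ee_rot [3.1388e+00 3.0000e-04 1.6812e+00]
wrist_force [0.6898 0.3427 0.0505]
wrist_torque [-0.0193 -0.0816  0.0305]
width 0.0403
finger_force 0.0
```

Emit:
carry_out:
  steps:
    - [[0.0,0.0,0.002],0,0.5]
    - [[0.0,0.0,0.002],0,0.6]
    - [[0.0,0.0,0.002],0,0.7]
    - [[0.0,0.0,0.002],0,1]
    - [[0.0,0.0,0.002],0,1]
    - [[0.0,0.0,0.002],0,1]

```text
time: 3.58
tool_pos: [0.6248, 0.0705, 0.2004]
ee_rot: [-3.142, 0.0, 1.682]
wrist_force: [-6.0, 0.3, 7.8]
width: 0.0003
finger_force: 3.8
```

```bash
python3 o.py; python3 - <<'E'
from h import *
s=robot.snapshot("scene"); np.savez("s1.npz",**s)
I=s["image"][130:280,240:360,::-1]
cv2.imwrite("pics/miss.png",cv2.resize(I,None,fx=4,fy=4,interpolation=2))
E
```

```text
time 3.575
tool_pos [0.6248 0.0705 0.2004]
ee_rot [-3.1415e+00  2.0000e-04  1.6819e+00]
wrist_force [-5.9922  0.2697  7.8154]
wrist_torque [-0.1555  1.0485  0.0616]
width 0.0003
finger_force 3.8459
```

View pics/miss.png

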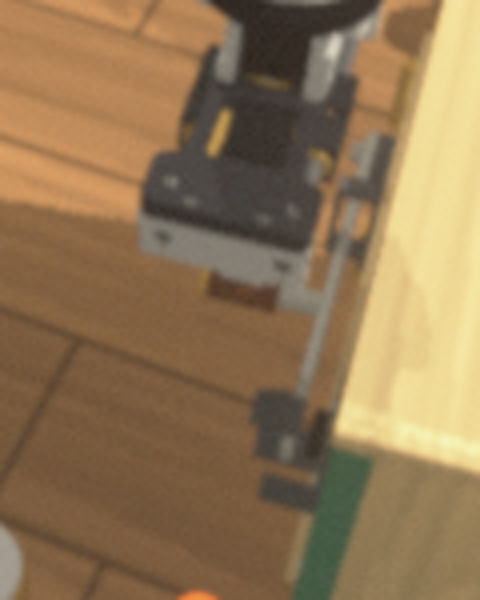

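The picture shows the barrel at (240,290) unobstructed, on the near (+x) side of the shut fingers. I'll check with depth where the barrel is now.

```bash
python3 - <<'E'
from h import *
for f in("scene0.npz","s1.npz"):
    s=dict(np.load(f)); P=pts(s); h=cv2.cvtColor(s["image"],cv2.COLOR_RGB2HSV)
    print(f)
    for v in range(192,214,2):
        print(v,[tuple((P[v,u]*1000).astype(int)) for u in range(290,326,4)])
s=dict(np.load("s1.npz"));P=pts(s)
# bar: grey pixels along the bar
for v in range(205,240,5): print(v,[tuple((P[v,u]*1000).astype(int)) for u in range(310,330,2)])
E
```

```text
scene0.npz
192 [(np.int64(439), np.int64(-4), np.int64(0)), (np.int64(436), np.int64(6), np.int64(1)), (np.int64(429), np.int64(15), np.int64(-1)), (np.int64(428), np.int64(26), np.int64(3)), (np.int64(421), np.int64(35), np.int64(0)), (np.int64(414), np.int64(45), np.int64(-2)), (np.int64(411), np.int64(55), np.int64(0)), (np.int64(408), np.int64(65), np.int64(1)), (np.int64(571), np.int64(101), np.int64(201))]
194 [(np.int64(447), np.int64(-1), np.int64(1)), (np.int64(620), np.int64(56), np.int64(227)), (np.int64(434), np.int64(17), np.int64(-3)), (np.int64(432), np.int64(28), np.int64(0)), (np.int64(426), np.int64(37), np.int64(-1)), (np.int64(423), np.int64(48), np.int64(0)), (np.int64(417), np.int64(57), np.int64(-1)), (np.int64(413), np.int64(67), np.int64(0)), (np.int64(408), np.int64(77), np.int64(-1))]
196 [(np.int64(629), np.int64(51), np.int64(228)), (np.int64(625), np.int64(58), np.int64(226)), (np.int64(622), np.int64(65), np.int64(227)), (np.int64(618), np.int64(72), np.int64(227)), (np.int64(435), np.int64(40), np.int64(1)), (np.int64(430), np.int64(50), np.int64(0)), 
[... 10582 characters left out ...]
nt64(524), np.int64(110), np.int64(1)), (np.int64(662), np.int64(130), np.int64(204)), (np.int64(694), np.int64(137), np.int64(253)), (np.int64(704), np.int64(142), np.int64(269)), (np.int64(702), np.int64(145), np.int64(268))]
235 [(np.int64(703), np.int64(117), np.int64(236)), (np.int64(700), np.int64(120), np.int64(234)), (np.int64(699), np.int64(123), np.int64(234)), (np.int64(542), np.int64(105), np.int64(0)), (np.int64(694), np.int64(130), np.int64(232)), (np.int64(693), np.int64(133), np.int64(232)), (np.int64(662), np.int64(133), np.int64(188)), (np.int64(715), np.int64(142), np.int64(269)), (np.int64(713), np.int64(145), np.int64(268)), (np.int64(712), np.int64(148), np.int64(269))]
```

The barrel hasn't moved, and the depth suggests the fingertips stopped on top of it at z ≈ 0.23, although the reported z is 0.20. I'll lift and measure the fingertip itself with the camera.

Emit:
carry_out:
  steps:
    - [[0.0,0.0,-0.03],0,1]
    - [[-0.03,0.0,-0.07],0,0.5]
    - [[-0.06,0.0,-0.07],0,0]
    - [[-0.06,0.0,-0.07],0,0]
    - [[-0.06,0.0,-0.07],0,0]

```text
time: 4.25
tool_pos: [0.6324, 0.0114, 0.267]
ee_rot: [-3.14, -0.001, 1.682]
wrist_force: [-0.7, -0.1, 0.4]
width: 0.0366
finger_force: 0.0
```

```bash
python3 o.py; python3 - <<'E'
from h import *
s=robot.snapshot("scene"); P=pts(s); np.savez("s2.npz",**s)
o=robot.get_obs(); t=o["tool_pos"]
m=(np.linalg.norm(P[...,:2]-t[:2],axis=-1)<.09)&(P[...,2]>.235)&(P[...,2]<.42)&(s["z_map"]>0)&(P[...,1]<.09)
q=P[m]
for a in np.arange(.23,.42,.01):
    w=q[(q[:,2]>=a)&(q[:,2]<a+.01)]
    if len(w): print(round(a,3),len(w),w.min(0).round(3),w.max(0).round(3))
cv2.imwrite("pics/up.png",cv2.resize(s["image"][60:240,220:360,::-1],None,fx=3,fy=3))
E
```

```text
time 4.25
tool_pos [0.6324 0.0114 0.267 ]
ee_rot [-3.1405e+00 -8.0000e-04  1.6820e+00]
wrist_force [-0.6777 -0.0541  0.4086]
wrist_torque [ 0.013  -0.0387 -0.026 ]
width 0.0366
finger_force 0.0
0.3 33 [0.651 0.008 0.302] [0.664 0.025 0.31 ]
0.31 43 [0.653 0.007 0.31 ] [0.664 0.025 0.32 ]
0.32 48 [0.653 0.007 0.32 ] [0.665 0.025 0.329]
0.33 36 [0.661 0.007 0.33 ] [0.665 0.025 0.339]
0.38 22 [0.612 0.    0.381] [0.614 0.011 0.387]
0.39 204 [ 0.548 -0.012  0.391] [0.716 0.055 0.4  ]
0.4 391 [ 0.551 -0.012  0.4  ] [0.717 0.055 0.41 ]
0.41 471 [ 0.546 -0.018  0.41 ] [0.721 0.055 0.42 ]
```

View pics/up.png

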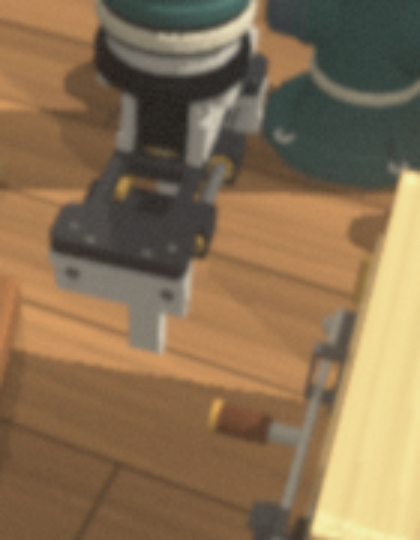

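The camera puts the fingertip at (y 0.016, z 0.30) against a reported (0.011, 0.267). The tip really is about 30 mm higher and 5 mm further in y than reported, which fits the contact on the barrel's top. I'll regrasp with that correction, reported z ≈ 0.168.

Emit:
carry_out:
  steps:
    - [[0.03,-0.001,0.0],0,0]
    - [[0.055,-0.001,0.02],0,0]
    - [[0.055,-0.001,0.05],0,0]
    - [[0.055,-0.001,0.075],0,0]
    - [[0.055,-0.001,0.09],0,0]
    - [[0.055,-0.001,0.098],0,0]
    - [[0.055,-0.001,0.098],0,0]
    - [[0.055,-0.001,0.098],0,0.3]

```text
time: 5.3
tool_pos: [0.6261, 0.0653, 0.1711]
ee_rot: [3.139, 0.0, 1.682]
wrist_force: [0.6, 0.1, 0.2]
width: 0.0404
finger_force: 0.0
```

```bash
python3 o.py
```

```text
time 5.3
tool_pos [0.6261 0.0653 0.1711]
ee_rot [3.1394e+00 3.0000e-04 1.6816e+00]
wrist_force [0.5558 0.1388 0.245 ]
wrist_torque [-0.0056 -0.0645 -0.0224]
width 0.0404
finger_force 0.0
```

Emit:
carry_out:
  steps:
    - [[0.0,0.0,0.002],0,0.45]
    - [[0.0,0.0,0.002],0,0.5]
    - [[0.0,0.0,0.002],0,0.55]
    - [[0.0,0.0,0.002],0,0.6]
    - [[0.0,0.0,0.002],0,0.6]

```text
time: 5.92
tool_pos: [0.6242, 0.0651, 0.1679]
ee_rot: [-3.139, 0.0, 1.682]
wrist_force: [-5.8, -0.8, 2.8]
width: 0.0191
finger_force: 23.3
```

Emit:
carry_out:
  steps:
    - [[0.0,-0.001,0.0],0,1]
    - [[0.0,-0.0015,0.0],0,1]
    - [[0.0,-0.0015,0.0],0,1]

```text
time: 6.3
tool_pos: [0.6243, 0.0651, 0.1679]
ee_rot: [3.141, 0.0, 1.682]
wrist_force: [-1.7, -1.2, 2.1]
width: 0.0191
finger_force: 30.0
```

```bash
python3 o.py
```

```text
time 6.3
tool_pos [0.6243 0.0651 0.1679]
ee_rot [3.1406e+00 2.0000e-04 1.6817e+00]
wrist_force [-1.6683 -1.194   2.0868]
wrist_torque [-0.1748  0.2601  0.0128]
width 0.0191
finger_force 29.9999
```

Emit:
carry_out:
  steps:
    - [[0.0005,-0.0015,0.0],0,1]
    - [[0.001,-0.0015,0.0],0,1]
    - [[0.0015,-0.0015,0.0],0,1]
    - [[0.0015,-0.0015,0.0],0,1]

```text
time: 6.8
tool_pos: [0.6246, 0.0657, 0.1681]
ee_rot: [3.137, 0.002, 1.681]
wrist_force: [5.2, -2.2, -0.0]
width: 0.0191
finger_force: 30.0
```

Emit:
carry_out:
  steps:
    - [[0.0005,0.001,0.0],0,1]
    - [[0.001,0.001,0.0],0,1]
    - [[0.0015,0.001,0.0],0,1]
    - [[0.0015,0.001,0.0],0,1]

```text
time: 7.3
tool_pos: [0.6249, 0.0673, 0.168]
ee_rot: [3.138, 0.002, 1.681]
wrist_force: [6.6, -2.4, -0.0]
width: 0.0193
finger_force: 30.1
```

Emit:
carry_out:
  steps:
    - [[0.0005,0.0005,0.0],0,1]
    - [[0.001,0.001,0.0],0,1]
    - [[0.0015,0.001,0.0],0,1]
    - [[0.0015,0.001,0.0],0,1]

```text
time: 7.8
tool_pos: [0.6251, 0.0687, 0.168]
ee_rot: [3.139, 0.002, 1.682]
wrist_force: [4.6, -3.3, 0.1]
width: 0.0193
finger_force: 30.2
```

Emit:
carry_out:
  steps:
    - [[0.0005,0.0005,0.0],0,1]
    - [[0.001,0.001,0.0],0,1]
    - [[0.0015,0.001,0.0],0,1]
    - [[0.0015,0.001,0.0],0,1]

```text
time: 8.3
tool_pos: [0.6252, 0.069, 0.168]
ee_rot: [3.141, 0.004, 1.681]
wrist_force: [1.3, -6.7, 1.3]
width: 0.0193
finger_force: 30.3
```

The force is rising, so the bar has met the buffer. Smaller steps from here.

Emit:
carry_out:
  steps:
    - [[0.0005,0.0,0.0],0,1]
    - [[0.001,0.0,0.0],0,1]
    - [[0.001,0.0,0.0],0,1]

```text
time: 8.68
tool_pos: [0.6252, 0.0692, 0.168]
ee_rot: [3.141, 0.005, 1.68]
wrist_force: [3.3, -6.9, 0.9]
width: 0.0192
finger_force: 30.3
```

Emit:
carry_out:
  steps:
    - [[0.0005,0.0,0.0],0,1]
    - [[0.001,0.0,0.0],0,1]
    - [[0.001,0.0,0.0],0,1]

```text
time: 9.05
tool_pos: [0.6253, 0.0693, 0.168]
ee_rot: [3.141, 0.007, 1.68]
wrist_force: [3.3, -9.3, 0.7]
width: 0.0193
finger_force: 30.3
```

Emit:
carry_out:
  steps:
    - [[0.0005,0.0,0.0],0,1]
    - [[0.001,0.0,0.0],0,1]
    - [[0.0015,0.0,0.0],0,1]
    - [[0.002,0.0,0.0],0,1]
    - [[0.002,0.0,0.0],0,1]

```text
time: 9.68
tool_pos: [0.6254, 0.0696, 0.168]
ee_rot: [3.141, 0.01, 1.678]
wrist_force: [4.3, -12.1, 0.9]
width: 0.0195
finger_force: 30.4
```

Emit:
carry_out:
  steps:
    - [[0.0005,0.0,0.0],0,1]
    - [[0.001,0.0,0.0],0,1]
    - [[0.0015,0.0,0.0],0,1]
    - [[0.002,0.0,0.0],0,1]
    - [[0.0025,0.0,0.0],0,1]
    - [[0.0025,0.0,0.0],0,1]

```text
time: 10.42
tool_pos: [0.6254, 0.0705, 0.168]
ee_rot: [3.14, 0.012, 1.676]
wrist_force: [4.0, -15.8, -0.7]
width: 0.0195
finger_force: 30.0
```

About 15.8 N at the knob means about 10.5 N on the buffer, and 7 N/mm at the knob matches the rubber, so the bar should be free. I'll lift a little and check for the tooth.

Emit:
carry_out:
  steps:
    - [[0.0,0.0,-0.001],0,1]
    - [[0.0,0.0,-0.002],0,1]
    - [[0.0,0.0,-0.003],0,1]
    - [[0.0,0.0,-0.004],0,1]
    - [[0.0,0.0,-0.004],0,1]

```text
time: 11.05
tool_pos: [0.6252, 0.0705, 0.1681]
ee_rot: [-3.139, 0.012, 1.676]
wrist_force: [7.5, -15.9, -9.0]
width: 0.0191
finger_force: 30.0
```

Emit:
carry_out:
  steps:
    - [[0.0,0.0,-0.001],0,1]
    - [[0.0,0.0,-0.002],0,1]
    - [[0.0,0.0,-0.003],0,1]
    - [[0.0,0.0,-0.003],0,1]

```text
time: 11.55
tool_pos: [0.6252, 0.0706, 0.1706]
ee_rot: [-3.139, 0.011, 1.676]
wrist_force: [7.1, -14.1, -10.5]
width: 0.0194
finger_force: 29.8
```

Emit:
carry_out:
  steps:
    - [[0.0,0.0,-0.001],0,1]
    - [[0.0,0.0,-0.002],0,1]
    - [[0.0,0.0,-0.003],0,1]
    - [[0.0,0.0,-0.003],0,1]

```text
time: 12.05
tool_pos: [0.625, 0.0706, 0.1734]
ee_rot: [-3.138, 0.011, 1.676]
wrist_force: [7.0, -13.9, -11.0]
width: 0.0187
finger_force: 29.7
```

```bash
cat > kn.py <<'E'
from h import *
for n in ("scene",):
    s=robot.snapshot(n); P=pts(s); h=cv2.cvtColor(s["image"],cv2.COLOR_RGB2HSV)
    ok=(s["z_map"]>0)
    b=ok&(P[...,2]>.2)&(P[...,2]<.3)&(P[...,0]>.59)&(P[...,0]<.66)&(P[...,1]>.04)&(P[...,1]<.1)&(h[...,1]>80)
    q=P[b]; print("knob",len(q),q.min(0).round(4),q.max(0).round(4))
    # bar strip
    for x0 in np.arange(.56,.70,.01):
        m=ok&(abs(P[...,0]-x0)<.005)&(P[...,1]>.1)&(P[...,1]<.128)&(P[...,2]>.2)&(P[...,2]<.29)
        if m.sum(): print(round(x0,2),m.sum(),P[m].mean(0).round(4), P[m][:,2].max().round(4))
E
python3 kn.py; echo; python3 - <<'E'
import re
t=open('kn.py').read().replace('robot.snapshot(n)','dict(np.load("s2.npz"))')
exec(t)
E
```

```text
knob 212 [0.6148 0.0508 0.2102] [0.6377 0.0989 0.23  ]
0.56 51 [0.5612 0.1151 0.2439] 0.2717
0.57 124 [0.5705 0.1124 0.2358] 0.2702
0.58 27 [0.5799 0.1167 0.2421] 0.2702
0.59 26 [0.59   0.1179 0.2424] 0.2693
0.6 24 [0.6001 0.1175 0.2383] 0.27
0.61 22 [0.6102 0.1159 0.2335] 0.2551
0.62 39 [0.621  0.1104 0.2268] 0.2548
0.63 28 [0.6287 0.1126 0.2267] 0.2547
0.64 14 [0.6404 0.1157 0.2265] 0.2528
0.65 14 [0.6503 0.1157 0.2243] 0.226
0.66 15 [0.6599 0.117  0.2242] 0.2257
0.67 16 [0.67   0.1181 0.2242] 0.2263
0.68 4 [0.6774 0.119  0.2251] 0.2257
0.69 65 [0.6907 0.1154 0.2303] 0.24Traceback (most recent call last):
  File "kn.py", line 6, in <module>
    q=P[b]; print("knob",len(q),q.min(0).round(4),q.max(0).round(4))
                                ~~~~~^^^
    return umr_minimum(a, axis, None, out, keepdims, initial, where)
ValueError: zero-size array to reduction operation minimum which has no identity
```

```bash
python3 o.py; python3 - <<'E'
from h import *
s=robot.snapshot("scene"); np.savez("s3.npz",**s)
for f in("scene0","s1","s2","s3"):
    d=dict(np.load(f+".npz")); P=pts(d); print(f,-d["R"].T@d["t"],P[200,290:318:6].round(3).tolist())
cv2.imwrite("pics/grip.png",cv2.resize(s["image"][100:260,230:360,::-1],None,fx=3.7,fy=3.7))
E
```

```text
time 12.1
tool_pos [0.6251 0.0706 0.1734]
ee_rot [-3.1383  0.0113  1.6756]
wrist_force [  7.3756 -14.2453 -10.2215]
wrist_torque [-2.5676 -1.5737  0.0217]
width 0.0196
finger_force 29.7381
scene0 [1.0703305  0.17781204 0.7966556 ] [[0.635, 0.054, 0.223], [0.632, 0.065, 0.225], [0.629, 0.076, 0.228], [0.623, 0.086, 0.226], [0.439, 0.065, 0.0]]
s1 [1.0703305  0.17781204 0.7966556 ] [[0.635, 0.054, 0.223], [0.631, 0.065, 0.225], [0.636, 0.078, 0.237], [0.702, 0.103, 0.328], [0.702, 0.112, 0.332]]
s2 [1.0703305  0.17781204 0.7966556 ] [[0.635, 0.054, 0.223], [0.63, 0.065, 0.223], [0.628, 0.076, 0.227], [0.623, 0.086, 0.227], [0.437, 0.065, -0.002]]
s3 [1.0703305  0.17781204 0.7966556 ] [[0.713, 0.076, 0.326], [0.712, 0.086, 0.33], [0.71, 0.095, 0.333], [0.71, 0.104, 0.338], [0.708, 0.113, 0.34]]
```

View pics/grip.png

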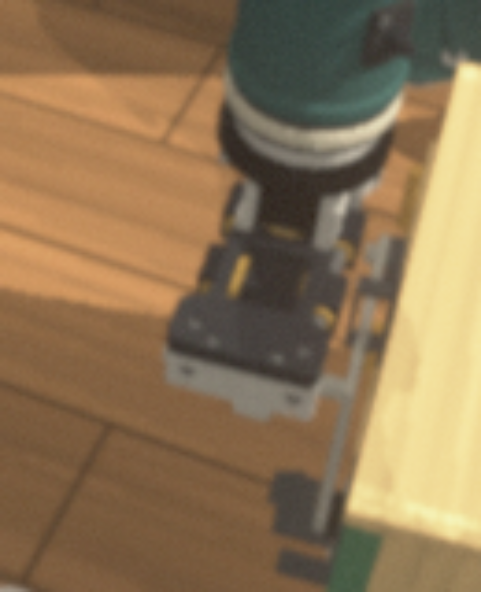

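The picture shows the knob inside the fingers and the bar running clear to the catch at (320,520). The last printout was for the old picture, so I'll repeat it on this one.

```bash
python3 - <<'E'
from h import *
for f in("s2","s3"):
    s=dict(np.load(f+".npz")); P=pts(s); ok=s["z_map"]>0
    for x0 in np.arange(.635,.685,.01):
        m=ok&(abs(P[...,0]-x0)<.005)&(P[...,1]>.1)&(P[...,1]<.13)&(P[...,2]>.215)&(P[...,2]<.243)
        if m.sum(): print(f,round(x0,3),m.sum(),np.median(P[m],0).round(4))
E
```

```text
s2 0.635 13 [0.6341 0.1143 0.224 ]
s2 0.645 13 [0.6439 0.1152 0.2244]
s2 0.655 17 [0.6535 0.1164 0.2243]
s2 0.665 16 [0.6659 0.1178 0.2245]
s2 0.675 11 [0.6738 0.1181 0.2241]
s2 0.685 21 [0.6883 0.1163 0.2345]
s3 0.635 13 [0.6363 0.1198 0.2308]
s3 0.645 14 [0.6457 0.1211 0.2307]
s3 0.655 15 [0.6561 0.1232 0.2313]
s3 0.665 13 [0.6653 0.1242 0.2317]
s3 0.675 15 [0.6746 0.1258 0.2316]
s3 0.685 36 [0.6874 0.1216 0.2338]
```

The bar is rising, about 8 mm at its end and past the tooth's underside, so it's clear. Keep lifting.

Emit:
carry_out:
  steps:
    - [[0.0,0.0,-0.001],0,1]
    - [[0.0,0.0,-0.002],0,1]
    - [[0.0,0.0,-0.003],0,1]
    - [[0.0,0.0,-0.004],0,1]
    - [[0.0,0.0,-0.004],0,1]

```text
time: 12.78
tool_pos: [0.6248, 0.0706, 0.1774]
ee_rot: [-3.138, 0.011, 1.676]
wrist_force: [6.7, -15.0, -10.5]
width: 0.0193
finger_force: 29.7
```

Emit:
carry_out:
  steps:
    - [[0.0,0.0,-0.001],0,1]
    - [[0.0,0.0,-0.002],0,1]
    - [[0.0,0.0,-0.003],0,1]
    - [[0.0,0.0,-0.004],0,1]
    - [[0.0,0.0,-0.005],0,1]
    - [[0.0,0.0,-0.006],0,1]
    - [[0.0,0.0,-0.006],0,1]

```text
time: 13.65
tool_pos: [0.6248, 0.0763, 0.1859]
ee_rot: [-3.141, 0.002, 1.681]
wrist_force: [4.1, -3.6, -4.2]
width: 0.0197
finger_force: 30.4
```

Emit:
carry_out:
  steps:
    - [[-0.001,0.0,-0.002],0,1]
    - [[-0.002,0.0,-0.004],0,1]
    - [[-0.003,0.0,-0.006],0,1]
    - [[-0.003,0.0,-0.008],0,1]
    - [[-0.003,0.0,-0.008],0,1]

```text
time: 14.28
tool_pos: [0.6228, 0.0749, 0.1952]
ee_rot: [-3.138, -0.0, 1.682]
wrist_force: [-4.5, -1.2, -5.4]
width: 0.019
finger_force: 29.9
```

```bash
python3 o.py; python3 - <<'E'
from h import *
s=robot.snapshot("scene"); P=pts(s); ok=s["z_map"]>0
for x0 in np.arange(.635,.71,.01):
    m=ok&(abs(P[...,0]-x0)<.005)&(P[...,1]>.1)&(P[...,1]<.135)&(P[...,2]>.235)&(P[...,2]<.285)
    if m.sum(): print(round(x0,3),m.sum(),np.median(P[m],0).round(4))
# arc for the knob: hinge at (.451,.108) reported frame estimate; tool path per angle
E
```

```text
time 14.275
tool_pos [0.6228 0.0749 0.1952]
ee_rot [-3.1377e+00 -4.0000e-04  1.6820e+00]
wrist_force [-4.5124 -1.2304 -5.3587]
wrist_torque [-0.263   0.1947  0.1818]
width 0.019
finger_force 29.8757
0.635 20 [0.636  0.127  0.2572]
0.645 18 [0.6451 0.1261 0.2583]
0.655 19 [0.6552 0.1285 0.2605]
0.665 14 [0.6655 0.1293 0.2628]
0.675 12 [0.6743 0.1302 0.2651]
0.685 21 [0.6866 0.1301 0.2666]
0.695 57 [0.6954 0.1195 0.2381]
0.705 17 [0.7028 0.1143 0.2365]
```

Bar slope is about 0.25 rad, with its end at z 0.266 above the lip at 0.238. It's out, so now the opening arc around the hinge at about (0.450, 0.103) in reported coordinates.

```bash
cat > arc.py <<'E'
import numpy as np, sys
# usage: arc.py start end n [hx hy r]
a,b,n=float(sys.argv[1]),float(sys.argv[2]),int(sys.argv[3])
H=np.array([.450,.1026]); r=.175
p=lambda t: H+r*np.array([np.cos(-.204-t),np.sin(-.204-t)])
yaw=lambda t: 1.681-max(t,0)
x=np.array([np.cos(yaw(a)),np.sin(yaw(a))]); y=np.array([x[1],-x[0]])
for t in np.linspace(a,b,n+1)[1:]:
    d=p(t)-p(a); print(round(t,3),(d@x).round(4),(d@y).round(4),"turn",round(np.degrees(yaw(a)-yaw(t))/10,3),"world",p(t).round(4))
E
python3 arc.py -0.05 0.35 8
```

```text
-0.0 -0.0084 -0.0025 turn 0.0 world [0.6214 0.0671]
0.05 -0.0166 -0.0054 turn 0.286 world [0.6194 0.0586]
0.1 -0.0247 -0.0087 turn 0.573 world [0.617  0.0502]
0.15 -0.0326 -0.0124 turn 0.859 world [0.6141 0.0419]
0.2 -0.0404 -0.0166 turn 1.146 world [0.6109 0.0338]
0.25 -0.0479 -0.0211 turn 1.432 world [0.6073 0.0259]
0.3 -0.0552 -0.0259 turn 1.719 world [0.6032 0.0181]
0.35 -0.0622 -0.0311 turn 2.005 world [0.5988 0.0105]
```

Emit:
carry_out:
  steps:
    - [[-0.0085,-0.0025,0.0],0,1]
    - [[-0.0165,-0.0055,0.0],0.29,1]
    - [[-0.0245,-0.0085,0.0],0.57,1]
    - [[-0.0325,-0.0125,0.0],0.86,1]
    - [[-0.0405,-0.0165,0.0],1.15,1]
    - [[-0.0405,-0.0165,0.0],1.15,1]

```text
time: 15.08
tool_pos: [0.6098, 0.033, 0.1955]
ee_rot: [-3.136, -0.001, 1.48]
wrist_force: [-7.1, 2.5, -3.3]
width: 0.0191
finger_force: 30.0
```

```bash
python3 o.py; python3 arc.py 0.2 0.8 10
```

```text
time 15.075
tool_pos [0.6098 0.033  0.1955]
ee_rot [-3.1358e+00 -1.4000e-03  1.4805e+00]
wrist_force [-7.1313  2.4814 -3.3165]
wrist_torque [0.3086 1.099  0.0237]
width 0.0191
finger_force 29.9972
0.26 -0.0099 -0.0035 turn 0.344 world [0.6065 0.0243]
0.32 -0.0195 -0.0077 turn 0.688 world [0.6015 0.015 ]
0.38 -0.0289 -0.0124 turn 1.031 world [0.596  0.0061]
0.44 -0.038 -0.0176 turn 1.375 world [ 0.5899 -0.0025]
0.5 -0.0468 -0.0234 turn 1.719 world [ 0.5834 -0.0107]
0.56 -0.0552 -0.0297 turn 2.063 world [ 0.5764 -0.0185]
0.62 -0.0632 -0.0365 turn 2.406 world [ 0.5689 -0.0258]
0.68 -0.0707 -0.0438 turn 2.75 world [ 0.561  -0.0327]
0.74 -0.0779 -0.0515 turn 3.094 world [ 0.5526 -0.0391]
0.8 -0.0845 -0.0596 turn 3.438 world [ 0.544 -0.045]
```

The gate follows at θ≈0.2 with mild forces. Carrying on.

Emit:
carry_out:
  steps:
    - [[-0.01,-0.005,0.0],0.34,1]
    - [[-0.0195,-0.0095,0.0],0.69,1]
    - [[-0.029,-0.0145,0.0],1.03,1]
    - [[-0.038,-0.0195,0.0],1.38,1]
    - [[-0.047,-0.0255,0.0],1.72,1]
    - [[-0.055,-0.0315,0.0],2.06,1]
    - [[-0.063,-0.0385,0.0],2.41,1]
    - [[-0.063,-0.0385,0.0],2.41,1]

```text
time: 16.08
tool_pos: [0.5665, -0.0257, 0.1959]
ee_rot: [-3.138, -0.001, 1.06]
wrist_force: [-5.3, 3.4, -4.6]
width: 0.0193
finger_force: 30.0
```

```bash
python3 o.py; python3 arc.py 0.62 1.1 8
```

```text
time 16.075
tool_pos [ 0.5665 -0.0257  0.1959]
ee_rot [-3.1375e+00 -1.0000e-03  1.0603e+00]
wrist_force [-5.2879  3.4071 -4.5964]
wrist_torque [0.5132 0.6936 0.0947]
width 0.0193
finger_force 30.0208
0.68 -0.0099 -0.0035 turn 0.344 world [ 0.561  -0.0327]
0.74 -0.0195 -0.0077 turn 0.688 world [ 0.5526 -0.0391]
0.8 -0.0289 -0.0124 turn 1.031 world [ 0.544 -0.045]
0.86 -0.038 -0.0176 turn 1.375 world [ 0.5349 -0.0504]
0.92 -0.0468 -0.0234 turn 1.719 world [ 0.5256 -0.0552]
0.98 -0.0552 -0.0297 turn 2.063 world [ 0.516  -0.0595]
1.04 -0.0632 -0.0365 turn 2.406 world [ 0.5062 -0.0631]
1.1 -0.0707 -0.0438 turn 2.75 world [ 0.4961 -0.0662]
```

Same increments, with another -2 mm of radial correction.

Emit:
carry_out:
  steps:
    - [[-0.01,-0.005,0.0],0.34,1]
    - [[-0.0195,-0.0095,0.0],0.69,1]
    - [[-0.029,-0.0145,0.0],1.03,1]
    - [[-0.038,-0.0195,0.0],1.38,1]
    - [[-0.047,-0.0255,0.0],1.72,1]
    - [[-0.055,-0.0315,0.0],2.06,1]
    - [[-0.063,-0.0385,0.0],2.41,1]
    - [[-0.063,-0.0385,0.0],2.41,1]

```text
time: 17.08
tool_pos: [0.5032, -0.0619, 0.1963]
ee_rot: [-3.14, -0.001, 0.64]
wrist_force: [-3.3, 3.9, -4.8]
width: 0.0193
finger_force: 30.1
```

```bash
python3 o.py
```

```text
time 17.075
tool_pos [ 0.5032 -0.0619  0.1963]
ee_rot [-3.1398e+00 -1.2000e-03  6.4020e-01]
wrist_force [-3.3065  3.9236 -4.8334]
wrist_torque [0.5428 0.4968 0.1895]
width 0.0193
finger_force 30.0629
```

Emit:
carry_out:
  steps:
    - [[-0.01,-0.005,0.0],0.34,1]
    - [[-0.0195,-0.0095,0.0],0.69,1]
    - [[-0.029,-0.0145,0.0],1.03,1]
    - [[-0.038,-0.0195,0.0],1.38,1]
    - [[-0.047,-0.0255,0.0],1.72,1]
    - [[-0.055,-0.0315,0.0],2.06,1]
    - [[-0.063,-0.0385,0.0],2.41,1]
    - [[-0.0705,-0.0458,0.0],2.75,1]
    - [[-0.078,-0.0535,0.0],3.09,1]
    - [[-0.078,-0.0535,0.0],3.09,1]

```text
time: 18.32
tool_pos: [0.4097, -0.0661, 0.1965]
ee_rot: [-3.141, -0.002, 0.102]
wrist_force: [-1.2, 4.4, -4.2]
width: 0.0191
finger_force: 30.1
```

```bash
python3 o.py
```

```text
time 18.325
tool_pos [ 0.4097 -0.0661  0.1965]
ee_rot [-3.1414e+00 -2.1000e-03  1.0180e-01]
wrist_force [-1.2255  4.4021 -4.218 ]
wrist_torque [0.4105 0.1872 0.1721]
width 0.0191
finger_force 30.1003
```

Emit:
carry_out:
  steps:
    - [[0.0,0.001,0.005],0,1]
    - [[0.0,0.002,0.01],0,1]
    - [[0.0,0.003,0.015],0,1]
    - [[0.0,0.004,0.02],0,1]
    - [[0.0,0.004,0.024],0,1]
    - [[0.0,0.004,0.027],0,1]
    - [[0.0,0.004,0.03],0,1]
    - [[0.0,0.004,0.03],0,1]

```text
time: 19.32
tool_pos: [0.411, -0.0695, 0.166]
ee_rot: [-3.14, -0.002, 0.101]
wrist_force: [0.8, 6.4, 2.0]
width: 0.0193
finger_force: 30.0
```

```bash
python3 o.py
```

```text
time 19.325
tool_pos [ 0.411  -0.0695  0.166 ]
ee_rot [-3.1399e+00 -2.4000e-03  1.0140e-01]
wrist_force [0.7792 6.4341 1.9646]
wrist_torque [ 1.3232 -0.1505  0.1035]
width 0.0193
finger_force 29.9822
```

The bar is down. I'll relieve the side force, open slowly, and retreat straight up.

Emit:
carry_out:
  steps:
    - [[0.0,-0.0025,0.0],0,0.9]
    - [[0.0,-0.0025,0.0],0,0.4]
    - [[0.0,-0.0025,0.0],0,0.1]
    - [[0.0,-0.0025,0.0],0,0.0]
    - [[0.0,-0.0025,0.0],0,0.0]
    - [[0.0,-0.0025,-0.03],0,0.0]
    - [[0.0,-0.0025,-0.08],0,0.0]
    - [[0.0,-0.0025,-0.13],0,0.0]
    - [[0.0,-0.0025,-0.16],0,0.0]
    - [[0.0,-0.0025,-0.16],0,0.0]

```text
time: 20.58
tool_pos: [0.4108, -0.0683, 0.3283]
ee_rot: [3.139, -0.005, 0.1]
wrist_force: [-0.1, 1.3, -0.5]
width: 0.0473
finger_force: 0.0
```

```bash
python3 o.py; python3 - <<'E'
from h import *
a=[]
for n,c in(("scene",(60,330,190,400)),("top",(120,390,70,350))):
    s=robot.snapshot(n); a.append(cv2.resize(s["image"][c[0]:c[1],c[2]:c[3],::-1],(390,500)))
    P=pts(s); h=cv2.cvtColor(s["image"],cv2.COLOR_RGB2HSV)
    k=(P[...,2]>.2)&(P[...,2]<.24)&(P[...,0]>.34)&(P[...,0]<.47)&(P[...,1]>-.12)&(P[...,1]<0)&(h[...,1]>80)&(s["z_map"]>0)
    if k.sum(): print(n,k.sum(),np.median(P[k],0),P[k].max(0))
cv2.imwrite("pics/end.png",np.hstack(a))
E
```

```text
time 20.575
tool_pos [ 0.4108 -0.0683  0.3283]
ee_rot [ 3.1392 -0.0051  0.1003]
wrist_force [-0.1131  1.3158 -0.4994]
wrist_torque [0.0054 0.0097 0.0357]
width 0.0473
finger_force 0.0
scene 94 [ 0.41009035 -0.06684107  0.22086036] [ 0.45782439 -0.05740211  0.22382063]
top 195 [ 0.42087844 -0.06800031  0.22056684] [ 0.46845269 -0.00327036  0.22655556]
```

View pics/end.png

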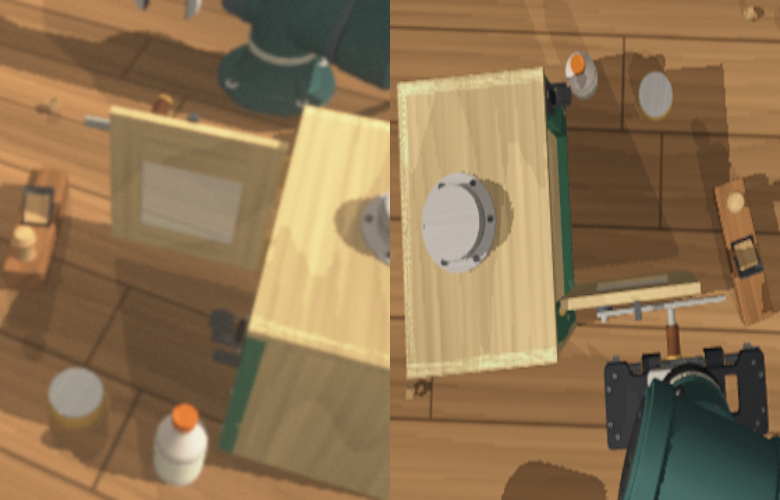

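The gate stands open at about a right angle (right view, 635,295). The bar hangs down with the knob top at z≈0.224, the gripper is well above it, and the other things haven't moved.

```bash
python3 -c "
from bench import robot
print(robot.close_job())"
```

```text
the job is handed in; nothing more can be done
None
```

The job is handed in, with no verdict shown: the latch was freed at an estimated 10.5 N on the buffer, the gate stands open at about 90°, the bar hangs down, and the gripper is clear.

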